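# Pack a soap bar and slide the case's leaf over it

## Robot

A 6-joint arm with a two-finger parallel gripper is mounted at the origin on the work surface. World frame = base frame: x ahead of the robot, y to its left, z up, the work surface at z = 0. Lengths are in mm, angles in rad, forces in N, time in s.
With the tool pointing down it reaches from about 400 to 925 mm from the base axis. Payload 12.5 kg.
Tool frame: the origin (TCP) lies between the finger pads; the fingertips stand 25 mm ahead of it and the grasp point (between the pads) lies 6 mm ahead of it; z points along the fingers, y is the line along which they close (so a half turn about z gives the same grasp; the last joint's range is limited). The gripper opens to 95 mm and grips with 3 to 60 N. Pads are 20 mm wide; open, the fingers measure 119 mm over their backs; the gripper's body (75 mm by 180 mm) begins 59 mm behind the grasp point.
Start: joints at [-1.211, 0.491, 1.559, -0, 1.092, -0.106], TCP at [280.735, -558.419, 239.661] pointing down, gripper open.
Joint ranges: [-3.1, 3.1], [-0.84, 2.19], [0.05, 2.79], [-1.13, 4.28], [0.06, 2.93], [-2.69, 2.69]. Speed limits (rad/s): [2.22, 2.22, 2.79, 3.14, 3.14, 3.14].

## Interface

Orientations are given as [roll, pitch, yaw] about the fixed x, y, z axes, in that order (R = Rz(yaw) Ry(pitch) Rx(roll)).
In Python, from cell import state, read_camera, job_done, cut_out gives the robot as it stands. The module is installed in compiled form; this text tells all that it offers.
- The arm moves only by the tool jog_arm, never from a script. Its argument "motion" is a list of rows, each a list of 2 entries, a list of its own where there are three numbers: the shift along the tool's x, y, z in mm, then the turn about the tool's z in rad. A call has 1 to 5 rows; each row is the pose to reach, as a shift and turn from the pose commanded when the call began, along the tool's axes at that moment; what a row does not reach only later rows make up. A row lasts 1/10 s, in which the tool goes at most 50 mm and 8.59 degrees, less where a joint would pass 70% of its speed; a pose out of reach is approached as far as the arm can. A call with a gripper value outside its range is refused whole. "grip" is the closure, from 0 (fully open) to 1 (shut), set as the call begins (left out, the last holds). The fingers move at their own pace and stop on an object; the grip force is fixed at half the most. Time passes only in rows, so rows that repeat a pose let the fingers close. It gives the time, the measured TCP pose, the force, the opening and the grip force at its end, in the units of the state.
- state(): the state, without advancing time (a new reading comes with each control period).
- read_camera(name): name is "scene" or "top"; returns a dict with "img" (480x640x3 uint8, blue, green, red), "vertical_fov" (degrees; the focal length in pixels is half the picture's height over the tangent of half this angle, whatever the lens; pixels are square), "cx", "cy" (the principal point, pixels), "k1" (the pictures are not rectified: a ray, as slopes to the right and down, at radius r is drawn at 1 + k1 r^2 times it, then the intrinsics apply), "extrinsics" (4x4, takes a point from camera to world coordinates). Camera axes: x right, y up, looking along -z (the intrinsics and any distortion apply to the point x, -y, -z); pixel columns grow to the right and rows downward; lengths in mm; the calibration is good to about 2 mm. A picture is of the moment at which its call begins. There is no depth.
- job_done(): hands the job in; it is judged then, once.
Trained networks look in a picture, given as the dict that the camera call returned (one of the last four; its "shot" number tells which), for a name from the list of things; names that differ only in an ending like _2 or _b are one class to them, and where a whole thing is asked for, a point or a joint stands for the part that bears it (a point fixed in the world has none). Each returns a list of dicts, best first, with "p" (0 to 1); they miss things now and then, are a little off and sometimes report something else, mostly with a low value. They report only what shows in the picture. A call takes as long as a camera call.
- cut_out(name, picture): "region" (480x640 bool, what is visible of it) and "box" ([left, top, right, bottom] in pixels, round what is visible of it).
The state is a dict: "t": time; "joints": joint angles; "qvel": joint speeds; "tau": joint torques, N m; "eef_pos": TCP position; "tcp_rot": TCP orientation; "ft_force": force on the tool from outside, world axes, zero at the start; "moment": the same for the moment, N m; "opening": opening from 0.0 (shut) to 1.0 (fully open); "grip_force": force on a finger pad.
Only numpy, scipy, OpenCV 4.12 (cv2) and the standard library are available. Lean on these libraries where they do the work, as an engineer would, in place of code of your own. Each camera call takes 0.05 s, during which the arm holds its last target. There are 200 camera calls.

## Task

Lay the soap bar flat on the floor of the open bay of the wooden two-bay case, setting it down rather than letting it fall. Then slide the case's thin plywood leaf across, pressing down on its top and dragging it, until it is fully home against the far end wall and covers the soap; press gently, for a push of over 20 N cracks the leaf. Leave the bottle, jar and tin alone.

Things in the scene. Friction and masses are not known exactly. Their poses are not given: they have to be found in the camera images.
- case: Open-topped brown wooden case, fixed: 149 mm (its x) by 270 (its y, along its length) by 62 high. Origin: centre of its underside. Side walls 12 mm thick, end walls 10, floor 6. A cross wall 8 thick, 42 high at y = 0 parts it into two bays 125 (x) by 121 (y) inside. The leaf starts over the -y bay; the +y bay is open and empty (the leaf may overhang it by up to 22 mm).
- leaf: Thin plywood leaf, 127 mm (case y) by 131, in grooves in the side walls, sliding only along case y. Origin: over its middle, always at rim height, 62 mm up. Its real top lies 3 to 10 mm below the rim, different each time: feel for it. Origin's y in the case: -61.5 mm at the -y wall, +61.5 fully home; starts 0 to 20 mm from the -y wall. Nothing to grip; the walls shield its ends.
- leaf_home (a point): Fixed point on the case at rim height, 61.5 mm along case +y: where the leaf's origin is when fully home. Behaviour of the leaf: sliding takes about 4 N plus 6 N per m/s; it stays where it is left; it springs down 1 mm for each 8 N pressed on it (at most 4 mm); more than 20 N in all on it cracks it and fails the task.
- bay_floor (a point): Centre of the open (+y) bay's floor, 6 mm above the table, 64.5 mm along case +y. Fixed to the case.
- soap: Honey-coloured soap bar with rounded edges, 52 mm (its x) by 80 mm (its y) by 30 mm high, 80 to 150 g, lying flat loose on the table to the left or right of the case. Origin: centre of its underside.
- pump_bottle: White pump bottle with a black pump, 55 mm across, 179 mm high, standing on the other side of the case from the soap. Bystander. Origin: centre of its underside.
- jar: Amber jar with a black lid, 72 mm across, 75 mm high, standing beyond the soap or bottle on the left (+y). Bystander. Origin: centre of its underside.
- tin: Round flat aluminium tin, 66 mm across, 22 mm high, lying beyond the soap or bottle on the right (-y). Bystander. Origin: centre of its underside.

How it is judged:
By the outcome, as a careful person would: the job done as asked, in the order asked, and still so for the second after the job is handed in, with the robot touching nothing.
It also fails if it takes over 64 s, if anything falls off the work surface, if the arm or the gripper's body presses on something with over 40 N, if the wrist force passes 120 N, or if a joint passes its speed limit or range.

## Working session

There is one attempt and no reset: what is moved stays moved. The work goes in short steps, Python scripts to look and compute and a tool call to move; the robot and the scene stay as the last step left them, time stands still between calls to the robot, and variables do not carry over. Pictures are saved under pics/ and viewed, at most 10 in all, crops included, and the job is handed in when it is done.

Besides the shell and the picture viewer there is one more tool, called after ">>>" in YAML: its name, and indented under it one key for each argument. jog_arm: Moves the arm, as the interface text tells. Its arguments: {"type":"object","properties":{"motion":{"type":"array"},"grip":{"type":"number"}},"required":["motion"]}

```bash
mkdir -p pics
cat > h.py <<'E'
import numpy as np, cv2
from cell import state, read_camera, job_done, cut_out
def K(p):
    f=240/np.tan(np.radians(p["vertical_fov"])/2)
    return np.array([[f,0,p["cx"]],[0,f,p["cy"]],[0,0,1.]]), np.array([p["k1"],0,0,0.])
def ray2plane(p,uv,z):
    k,d=K(p); E=np.array(p["extrinsics"])
    n=cv2.undistortPoints(np.float64(uv).reshape(-1,1,2),k,d).reshape(-1,2)
    D=np.c_[n[:,0],-n[:,1],-np.ones(len(n))]@E[:3,:3].T; o=E[:3,3]
    return o+D*((z-o[2])/D[:,2])[:,None]
def proj(p,X):
    k,d=K(p); E=np.array(p["extrinsics"])
    c=(np.atleast_2d(X)-E[:3,3])@E[:3,:3]*[1,-1,-1]
    return cv2.projectPoints(c,np.zeros(3),np.zeros(3),k,d)[0].reshape(-1,2)
E
python3 - <<'E'
from h import *
print(state())
for n in("top","scene"):
    p=read_camera(n); cv2.imwrite(f"pics/{n}0.png",p["img"]); E=np.array(p["extrinsics"]); print(n,E.round(2).tolist(),p["vertical_fov"],p["k1"])
    for o,z in(("case",62),("leaf",56),("soap",30),("pump_bottle",0),("jar",75),("tin",22)):
        r=cut_out(o,p)
        if not r: print(o,None);continue
        m=r[0]["region"].astype(np.uint8); c=max(cv2.findContours(m,0,1)[0],key=cv2.contourArea)[:,0]
        w=ray2plane(p,c,z)[:,:2].astype(np.float32)
        print(o,r[0]["p"],r[0]["box"],cv2.minAreaRect(w))
E
```

```text
{'t': 0.0, 'joints': array([-1.21058076e+00,  4.91572524e-01,  1.55947273e+00,  8.92548897e-06,
        1.09169634e+00, -1.05617810e-01]), 'qvel': array([ 0.00071976,  0.00109198,  0.00129546, -0.0013124 ,  0.00179177,
        0.00166618]), 'tau': array([ 5.25025716e-04, -6.12639713e+01, -2.58182842e+01,  6.92993123e-02,
        4.80543450e-02, -1.17344844e-04]), 'eef_pos': array([ 280.66184531, -558.18629028,  239.04566238]), 'tcp_rot': array([-3.14045095e+00, -1.28994965e-04,  4.65829183e-01]), 'ft_force': array([ 0.58862985, -0.08747729,  0.18697927]), 'moment': array([-0.00189667, -0.04763006, -0.02594094]), 'grip_force': 0.0, 'opening': 0.9975341292550548}
top [[-0.0, 1.0, -0.05, 508.32], [-1.0, -0.0, 0.0, 8.32], [0.0, 0.05, 1.0, 1043.84], [0.0, 0.0, 0.0, 1.0]] 45.451844839604654 0.026105965433929356
case 0.78 [233.4, 184.3, 402.9, 296.9] ((553.8460083007812, 15.023406982421875), (270.2118225097656, 150.43463134765625), 80.62886810302734)
leaf 0.75 [308.1, 208.4, 387.5, 283.1] ((544.7357177734375, -35.003562927246094), (127.78955078125, 117.20521545410156), 80.7629623413086)
soa
[... 864 characters left out ...]
 0.72 [258.3, 221.0, 340.4, 262.8] ((535.6527099609375, -35.005714416503906), (134.04124450683594, 119.3599624633789), 79.74247741699219)
soap 0.71 [145.3, 222.8, 185.7, 250.3] ((513.61865234375, -318.9153137207031), (100.92598724365234, 81.02202606201172), 80.73382568359375)
pump_bottle 0.69 [464.7, 165.2, 503.5, 264.0] ((252.12620544433594, 382.6982421875), (69.4601058959961, 489.51214599609375), 75.20893096923828)
jar 0.86 [418.5, 280.5, 469.6, 340.4] ((723.3849487304688, 215.87051391601562), (64.48516082763672, 141.05938720703125), 74.34297180175781)
tin 0.77 [144.1, 283.4, 187.0, 317.7] ((702.7005615234375, -236.66168212890625), (89.62226867675781, 65.30711364746094), 31.58415985107422)
```

View pics/top0.png

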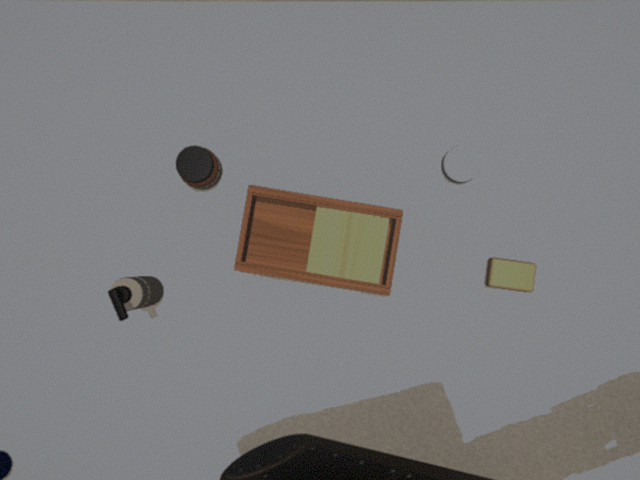

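View pics/scene0.png

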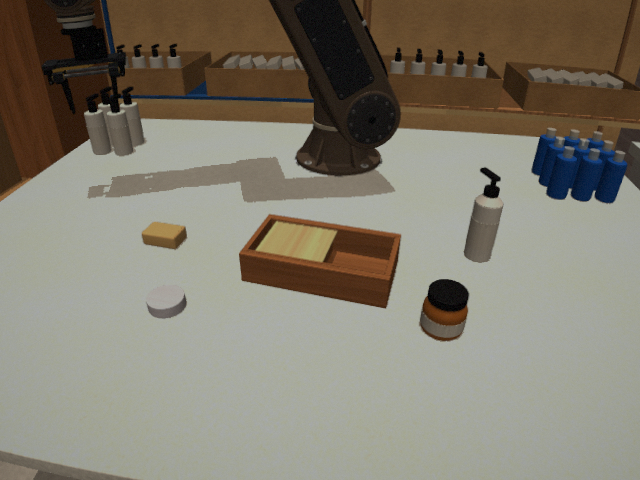

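The top view shows the case at columns 235–403, with its open bay on the left (+y) and the leaf on the right. The soap is at (513,275), the tin at (460,165), and the bottle and jar are on the left. Next I'll fit the box outlines.

```bash
cat >> h.py <<'E'
from scipy.optimize import minimize
from scipy.spatial.transform import Rotation as R
def box(x,y,a,sx,sy,z0,z1):
    c,s=np.cos(a),np.sin(a); P=[]
    for i in(-1,1):
        for j in(-1,1):
            for z in(z0,z1): P.append([x+c*i*sx/2-s*j*sy/2,y+s*i*sx/2+c*j*sy/2,z])
    return np.array(P)
def fit(name,pics,x0,dims,z0=0):
    ms=[cut_out(name,p)[0]["region"].astype(np.uint8) for p in pics]
    def cost(v):
        t=0
        for p,m in zip(pics,ms):
            h=cv2.convexHull(np.float32(proj(p,box(v[0],v[1],v[2]/100,dims[0],dims[1],z0,z0+dims[2]))))
            q=np.zeros((480,640),np.uint8); cv2.fillPoly(q,[np.round(h*16).astype(np.int32)],1,shift=4)
            t+=(q&m).sum()/(q|m).sum()
        return -t/len(pics)
    sim=np.array([x0]+[[x0[i]+(8 if i==j else 0) for i in range(3)] for j in range(3)])
    r=minimize(cost,x0,method="Nelder-Mead",options=dict(initial_simplex=sim,xatol=.1,fatol=1e-4))
    return r.x*[1,1,.01],-r.fun
E
python3 - <<'E'
from h import *
p=[read_camera("top"),read_camera("scene")]
for s in(p,p[:1],p[1:]):
    print("case",*fit("case",s,[552,15,-16.4],(149,270,62)),"soap",*fit("soap",s,[493,-323,-14],(52,80,30)))
k,d=K(p[0])
# leaf edges in top image, in case frame
(c,_)=fit("case",p[:1],[552,15,-16.4],(149,270,62))
m=cut_out("leaf",p[0])[0]["region"]; v,u=np.nonzero(m)
w=ray2plane(p[0],np.c_[u,v],56)[:,:2]-c[:2]; a=c[2]
l=np.c_[w@[np.cos(a),np.sin(a)],w@[-np.sin(a),np.cos(a)]]
print(np.percentile(l,[1,99],axis=0))
E
```

```text
case [ 5.53695255e+02  1.44053898e+01 -1.68157629e-01] 0.9796046121530901 soap [ 4.92271967e+02 -3.28196788e+02 -1.60128982e-01] 0.8541321973292441
case [ 5.53190562e+02  1.43491229e+01 -1.62563011e-01] 0.9827299660380086 soap [ 4.92957035e+02 -3.28162112e+02 -1.33652255e-01] 0.9298245614035088
case [ 5.51892261e+02  1.13698560e+01 -1.76869799e-01] 0.9786671528854043 soap [ 4.86877395e+02 -3.29420178e+02 -7.61508583e-03] 0.8024118738404453
[[ -56.83233323 -111.72665686]
 [  56.39727366   11.87083458]]
```

```bash
cat >> h.py <<'E'
def go(x,y,z,yaw):
    s=state(); r=R.from_euler("xyz",s["tcp_rot"])
    t=r.inv().apply(np.array([x,y,z])-s["eef_pos"]); a=s["tcp_rot"][2]-yaw
    print("shift",t.round(1),"turn",round((a+np.pi)%(2*np.pi)-np.pi,3))
E
python3 -c "
from h import *
go(493,-328,110,1.43)"
```

```text
shift [ 293.2 -110.5  129.6] turn -0.964
```

>>> jog_arm:
  motion:
    - [[45,-17,20],-0.14]
    - [[90,-34,40],-0.28]
    - [[135,-51,60],-0.42]
    - [[180,-68,80],-0.56]
    - [[225,-85,100],-0.7]
  grip: 0

```text
t: 1.8
eef_pos: [438.1, -387.2, 143.2]
tcp_rot: [3.141, 0.0, 1.171]
ft_force: [0.1, 0.4, -1.5]
opening: 0.998
grip_force: 0.0
```

```bash
python3 -c "
from h import *
print(state()['tcp_rot']);go(493,-328,110,1.43)"
```

```text
[3.14097314e+00 3.16963020e-04 1.17124056e+00]
shift [75.9 27.5 33.2] turn -0.259
```

>>> jog_arm:
  motion:
    - [[38,14,17],-0.13]
    - [[76,27.5,33],-0.26]
    - [[76,27.5,33],-0.26]
    - [[76,27.5,33],-0.26]

```text
t: 2.2
eef_pos: [492.6, -329.0, 110.4]
tcp_rot: [-3.141, -0.0, 1.427]
ft_force: [-0.1, 0.6, 0.7]
opening: 0.994
grip_force: 0.0
```

```bash
python3 -c "
from h import *
p=read_camera('top');q=read_camera('scene')
I=[cv2.resize(p['img'][210:330,440:600],None,fx=4,fy=4,interpolation=2),cv2.resize(q['img'][150:270,90:250],None,fx=4,fy=4,interpolation=2)]
for P,im,(u,v) in((p,I[0],(440,210)),(q,I[1],(90,150))):
    for z,c in((30,(0,0,255)),(0,(255,0,0))):
        b=box(493,-328,-.14,52,80,z,z)[[0,2,6,4]]
        cv2.polylines(im,[np.int32((proj(P,b)-[u,v])*4)],True,c,1)
cv2.imwrite('pics/a.png',np.vstack(I)[:960]); im=np.hstack(I); cv2.imwrite('pics/a.png',cv2.resize(im,(800,300)))
go(493,-328,28,1.43)"
```

```text
shift [ 2.5  0.6 83.1] turn -0.006
```

View pics/a.png

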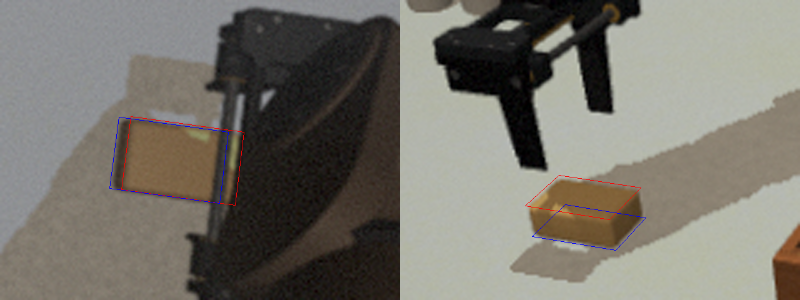

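The close view shows the fingers straddling the soap with a good margin, and the predicted box matches it within about 3 mm. Descending and gripping.

>>> jog_arm:
  motion:
    - [[1.5,0.6,30],0]
    - [[2,0.6,60],0]
    - [[2,0.6,76],0]
    - [[2,0.6,82],0]
    - [[2,0.6,82],0]

```text
t: 2.8
eef_pos: [492.6, -328.5, 28.6]
tcp_rot: [-3.141, -0.0, 1.424]
ft_force: [0.5, 0.4, -0.6]
opening: 1.003
grip_force: 0.0
```

>>> jog_arm:
  motion:
    - [[0,0,0],0]
    - [[0,0,0],0]
    - [[0,0,0],0]
    - [[0,0,0],0]
    - [[0,0,0],0]
  grip: 0.6

```text
t: 3.3
eef_pos: [493.2, -327.6, 29.0]
tcp_rot: [3.141, 0.0, 1.426]
ft_force: [-0.9, -0.6, -0.4]
opening: 0.642
grip_force: 0.0
```

>>> jog_arm:
  motion:
    - [[0,0,0],0]
    - [[0,0,0],0]
    - [[0,0,0],0]
    - [[0,0,0],0]
    - [[0,0,0],0]

```text
t: 3.8
eef_pos: [493.2, -327.6, 28.8]
tcp_rot: [3.141, 0.0, 1.426]
ft_force: [0.3, 0.7, 3.6]
opening: 0.542
grip_force: 30.0
```

>>> jog_arm:
  motion:
    - [[0,0,-15],0]
    - [[0,0,-50],0]
    - [[0,0,-95],0]
    - [[0,0,-120],0]
    - [[0,0,-120],0]

```text
t: 4.3
eef_pos: [494.2, -328.5, 153.1]
tcp_rot: [3.136, 0.004, 1.426]
ft_force: [-0.1, 0.3, -1.1]
opening: 0.545
grip_force: 30.0
```

```bash
python3 -c "
from h import *
s=state();print(s['opening'],s['grip_force']);go(564.7,81.5,150,1.405)"
```

```text
0.5449684615007659 29.99909520149231
shift [415.9  10.6   1.7] turn 0.021
```

>>> jog_arm:
  motion:
    - [[30,1,0],0]
    - [[75,2,0],0]
    - [[120,3,0],0.01]
    - [[165,4,0],0.02]
    - [[210,5,0],0.02]

```text
t: 4.8
eef_pos: [528.0, -118.8, 148.2]
tcp_rot: [-3.14, -0.0, 1.405]
ft_force: [1.4, 0.1, -1.2]
opening: 0.546
grip_force: 30.0
```

>>> jog_arm:
  motion:
    - [[45,1,0],0]
    - [[90,2,0],0]
    - [[135,3,0],0]
    - [[170,4,0],0]
    - [[195,5,0],0]

```text
t: 5.3
eef_pos: [565.0, 73.3, 148.1]
tcp_rot: [-3.14, 0.0, 1.407]
ft_force: [0.5, 0.0, -0.9]
opening: 0.541
grip_force: 30.0
```

>>> jog_arm:
  motion:
    - [[8,0,0],0]
    - [[8,0,0],0]
    - [[8,0,0],0]

```text
t: 5.6
eef_pos: [566.4, 78.0, 148.3]
tcp_rot: [-3.141, 0.0, 1.406]
ft_force: [0.1, 0.4, -1.0]
opening: 0.544
grip_force: 30.0
```

```bash
python3 -c "
from h import *
s=state();print(s['opening'],s['grip_force'],s['tcp_rot']);go(564.7,81.5,90,1.405)
p=read_camera('top');q=read_camera('scene')
I=[cv2.resize(p['img'][170:320,220:420],None,fx=2,fy=2,interpolation=2),cv2.resize(q['img'][170:320,220:420],None,fx=2,fy=2,interpolation=2)]
for P,im,(u,v) in((p,I[0],(220,170)),(q,I[1],(220,170))):
    for (sx,sy,z,c) in((149,270,62,(0,0,255)),(125,250,62,(255,0,0))):
        b=box(553.5,14.4,-.166,sx,sy,z,z)[[0,2,6,4]]
        cv2.polylines(im,[np.int32((proj(P,b)-[u,v])*2)],True,c,1)
cv2.imwrite('pics/b.png',np.hstack(I))
print(fit('soap',[q],[565,81,-16],(52,80,30),122))"
```

```text
0.5444587396305672 29.998992383480072 [-3.14084755e+00  4.15901827e-04  1.40550315e+00]
shift [ 3.2 -2.2 58.3] turn 0.001
(array([ 5.69333333e+02,  7.66666667e+01, -1.26666667e-01]), np.float64(0.5219384413883431))
```

View pics/b.png

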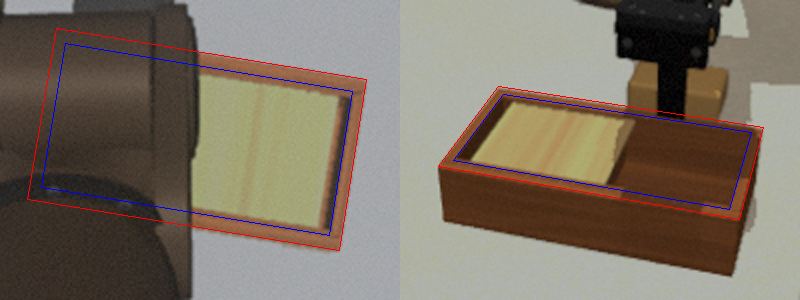

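The left crop shows the case outline fitting within a pixel or so. On the right, the soap hangs centred at the finger (about column 675). Descending into the bay.

>>> jog_arm:
  motion:
    - [[2,-1.5,10],0]
    - [[3,-2,40],0]
    - [[3,-2,70],0]
    - [[3,-2,92],0]
    - [[3,-2,102],0]

```text
t: 6.25
eef_pos: [564.2, 81.8, 44.3]
tcp_rot: [-3.139, 0.001, 1.405]
ft_force: [0.8, -0.3, -0.8]
opening: 0.543
grip_force: 30.0
```

>>> jog_arm:
  motion:
    - [[0,0,3],0]
    - [[0,0,6],0]
    - [[0,0,8],0]
    - [[0,0,9],0]
    - [[0,0,9],0]

```text
t: 6.75
eef_pos: [565.4, 82.2, 38.1]
tcp_rot: [3.141, -0.0, 1.406]
ft_force: [0.2, 0.4, 0.5]
opening: 0.547
grip_force: 30.0
```

```bash
python3 -c "
from h import *
go(564.7,81.5,34.8,1.405)"
```

```text
shift [-0.8 -0.6  3.3] turn 0.001
```

>>> jog_arm:
  motion:
    - [[0,0,1],0]
    - [[0,0,1.5],0]
    - [[0,0,2],0]
    - [[0,0,2],0]

```text
t: 7.15
eef_pos: [565.2, 82.2, 35.6]
tcp_rot: [3.142, 0.0, 1.406]
ft_force: [0.1, 0.4, -1.6]
opening: 0.549
grip_force: 30.0
```

>>> jog_arm:
  motion:
    - [[0,0,0.5],0]
    - [[0,0,0.5],0]
    - [[0,0,0.5],0]

```text
t: 7.45
eef_pos: [565.2, 82.1, 35.1]
tcp_rot: [3.142, 0.0, 1.406]
ft_force: [-0.3, 0.2, -1.6]
opening: 0.544
grip_force: 30.0
```

>>> jog_arm:
  motion:
    - [[0,0,0.5],0]
    - [[0,0,0.5],0]
    - [[0,0,0.5],0]

```text
t: 7.75
eef_pos: [565.3, 82.1, 34.8]
tcp_rot: [3.141, 0.0, 1.406]
ft_force: [0.1, 0.7, 1.9]
opening: 0.543
grip_force: 30.0
```

>>> jog_arm:
  motion:
    - [[0,0,0.5],0]
    - [[0,0,0.5],0]
    - [[0,0,0.5],0]

```text
t: 8.05
eef_pos: [565.3, 82.1, 34.8]
tcp_rot: [3.141, 0.0, 1.406]
ft_force: [-2.4, -0.3, 9.6]
opening: 0.544
grip_force: 30.0
```

The soap is on the floor, so I'll open partway.

>>> jog_arm:
  motion:
    - [[0,0,0],0]
    - [[0,0,0],0]
    - [[0,0,0],0]
    - [[0,0,0],0]
    - [[0,0,0],0]
  grip: 0.3

```text
t: 8.55
eef_pos: [565.2, 82.1, 34.0]
tcp_rot: [-3.141, 0.0, 1.406]
ft_force: [-0.9, -0.2, 0.2]
opening: 0.697
grip_force: 0.0
```

>>> jog_arm:
  motion:
    - [[0,0,-5],0]
    - [[0,0,-20],0]
    - [[0,0,-50],0]
    - [[0,0,-90],0]
    - [[0,0,-110],0]

```text
t: 9.05
eef_pos: [565.9, 82.2, 147.3]
tcp_rot: [3.138, -0.001, 1.406]
ft_force: [1.0, 0.5, -1.3]
opening: 0.701
grip_force: 0.0
```

```bash
python3 -c "
from h import *
a=-.166
y=-50
go(553.5+y*.165,14.4+y*.986,100,1.405)"
```

```text
shift [-118.9   -1.3   47.2] turn 0.001
```

>>> jog_arm:
  motion:
    - [[-30,0,10],0]
    - [[-70,-1,22],0]
    - [[-105,-1,35],0]
    - [[-119,-1,45],0]
    - [[-119,-1,47],0]
  grip: 1

```text
t: 9.55
eef_pos: [544.2, -36.4, 96.4]
tcp_rot: [-3.14, 0.0, 1.403]
ft_force: [-0.1, 0.2, 0.2]
opening: 0.338
grip_force: 0.0
```

>>> jog_arm:
  motion:
    - [[0,0,0],0]
    - [[0,0,4],0]
    - [[0,0,8],0]
    - [[0,0,8],0]
    - [[0,0,8],0]

```text
t: 10.05
eef_pos: [544.7, -34.6, 89.1]
tcp_rot: [-3.142, 0.0, 1.407]
ft_force: [-0.1, 0.1, -0.9]
opening: 0.004
grip_force: 0.0
```

```bash
python3 -c "
from h import *
s=state();print(s['eef_pos'],s['ft_force'],s['opening'])
p=read_camera('top');q=read_camera('scene')
I=[cv2.resize(p['img'][170:320,220:420],None,fx=2,fy=2,interpolation=2),cv2.resize(q['img'][170:320,220:420],None,fx=2,fy=2,interpolation=2)]
cv2.imwrite('pics/c.png',np.hstack(I))"
```

```text
[544.74926167 -34.58623367  89.14274857] [-0.12409051  0.13319792 -0.90107667] 0.004184843064402655
```

View pics/c.png

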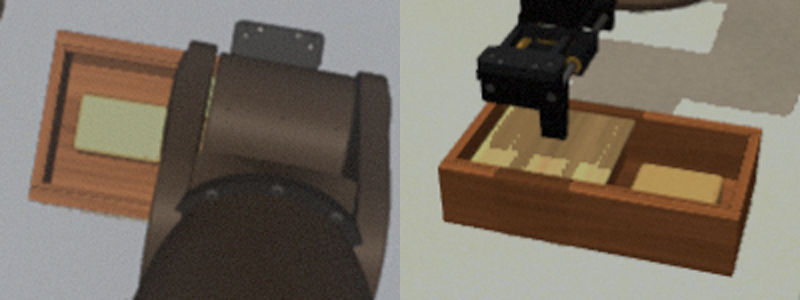

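The soap lies flat in the bay at (680,183) in the right half, and the shut fingertips are over the middle of the leaf. Now I'll feel for its top.

>>> jog_arm:
  motion:
    - [[0,0,2],0]
    - [[0,0,4],0]
    - [[0,0,4],0]
    - [[0,0,4.5],0]
    - [[0,0,4.5],0]

```text
t: 10.65
eef_pos: [544.7, -35.1, 84.6]
tcp_rot: [3.142, 0.0, 1.406]
ft_force: [-0.5, 0.8, 0.9]
opening: 0.0
grip_force: 0.0
```

>>> jog_arm:
  motion:
    - [[0,0,0.5],0]
    - [[0,0,1],0]
    - [[0,0,1],0]
    - [[0,0,1],0]

```text
t: 11.05
eef_pos: [544.7, -35.1, 83.6]
tcp_rot: [3.142, 0.0, 1.406]
ft_force: [0.0, 0.7, -0.3]
opening: 0.004
grip_force: 0.0
```

>>> jog_arm:
  motion:
    - [[0,0,0.5],0]
    - [[0,0,1],0]
    - [[0,0,1],0]
    - [[0,0,1],0]

```text
t: 11.45
eef_pos: [544.7, -35.1, 82.6]
tcp_rot: [-3.142, 0.0, 1.406]
ft_force: [-0.2, 0.7, -0.1]
opening: 0.003
grip_force: 0.0
```

>>> jog_arm:
  motion:
    - [[0,0,0.5],0]
    - [[0,0,1],0]
    - [[0,0,1],0]
    - [[0,0,1],0]

```text
t: 11.85
eef_pos: [544.7, -35.1, 81.6]
tcp_rot: [3.142, 0.0, 1.406]
ft_force: [-0.6, 0.1, -1.2]
opening: -0.001
grip_force: 0.0
```

>>> jog_arm:
  motion:
    - [[0,0,0.5],0]
    - [[0,0,1],0]
    - [[0,0,1],0]
    - [[0,0,1],0]

```text
t: 12.25
eef_pos: [544.7, -35.1, 80.8]
tcp_rot: [3.141, 0.0, 1.406]
ft_force: [-1.5, -0.4, 4.3]
opening: 0.001
grip_force: 1.9
```

>>> jog_arm:
  motion:
    - [[0,0,0.3],0]
    - [[0,0,0.6],0]
    - [[0,0,0.8],0]
    - [[0,0,0.8],0]

```text
t: 12.65
eef_pos: [544.8, -35.1, 80.2]
tcp_rot: [3.141, 0.0, 1.406]
ft_force: [-2.1, -0.1, 9.0]
opening: 0.003
grip_force: 4.2
```

>>> jog_arm:
  motion:
    - [[0,0,0.3],0]
    - [[1,0,0.3],0]
    - [[3,0,0.3],0]
    - [[5,0,0.3],0]
    - [[7,0,0.3],0]

```text
t: 13.15
eef_pos: [545.9, -28.5, 80.0]
tcp_rot: [3.141, 0.001, 1.406]
ft_force: [-1.5, -3.5, 9.7]
opening: 0.009
grip_force: 4.8
```

```bash
python3 -c "
from h import *
s=state();print(s['eef_pos'],s['ft_force'],s['opening'])
q=read_camera('scene')
cv2.imwrite('pics/d.png',cv2.resize(q['img'][190:310,230:410],None,fx=4,fy=4,interpolation=2))"
```

```text
[545.86375477 -28.54596114  80.03256115] [-1.45202847 -3.46103807  9.67466666] 0.008824045796628379
```

```bash
cat >> h.py <<'E'
def leafy():
    p=read_camera("scene"); r=cut_out("leaf",p)
    if not r: return print("no leaf")
    v,u=np.nonzero(r[0]["region"]); w=ray2plane(p,np.c_[u,v],56)[:,:2]-[552.5,13]
    y=w@[.165,.986]; x=w@[.986,-.165]; y=y[abs(x)<35]
    s=state(); t=(s["eef_pos"][:2]-[553.5,14.4])@[.165,.986]; tx=(s["eef_pos"][:2]-[553.5,14.4])@[.986,-.165]
    print("leaf y range",np.percentile(y,[1,99]).round(1),"tool",tx.round(1),t.round(1),"f",s["ft_force"].round(1)); return p
E
python3 -c "
from h import *
leafy()"
```

```text
leaf y range [-105.6   20.3] tool -0.5 -43.4 f [-2.3 -1.9  9.8]
```

>>> jog_arm:
  motion:
    - [[3,0,0],0]
    - [[7,0,0],0]
    - [[11,0,0],0]
    - [[15,0,0],0]
    - [[19,0,0],0]

```text
t: 13.8
eef_pos: [549.0, -9.7, 80.0]
tcp_rot: [3.141, 0.001, 1.406]
ft_force: [-4.0, -3.7, 9.4]
opening: 0.003
grip_force: 4.8
```

```bash
python3 -c "
from h import *
leafy()"
```

```text
leaf y range [-85.2  39.2] tool -0.5 -24.1 f [-1.5  0.   9.3]
```

The leaf follows the tool one to one. Continuing the drag.

>>> jog_arm:
  motion:
    - [[3,0,0],0]
    - [[7,0,0],0]
    - [[11,0,0],0]
    - [[15,0,0],0]
    - [[19,0,0],0]

```text
t: 14.4
eef_pos: [552.1, 9.0, 80.0]
tcp_rot: [3.141, 0.001, 1.406]
ft_force: [-2.9, -3.6, 9.3]
opening: 0.009
grip_force: 4.8
```

>>> jog_arm:
  motion:
    - [[4,0,0],0]
    - [[8,0,0],0]
    - [[12,0,0],0]
    - [[16,0,0],0]
    - [[20,0,0],0]

```text
t: 14.9
eef_pos: [555.4, 28.7, 80.0]
tcp_rot: [3.141, 0.001, 1.406]
ft_force: [-3.9, -4.0, 10.3]
opening: 0.007
grip_force: 4.8
```

```bash
python3 -c "
from h import *
leafy()"
```

```text
leaf y range [-48.4  79.2] tool -0.5 14.9 f [-3.   0.9  9.5]
```

>>> jog_arm:
  motion:
    - [[4,0,0],0]
    - [[8,0,0],0]
    - [[12,0,0],0]
    - [[16,0,0],0]
    - [[20,0,0],0]

```text
t: 15.5
eef_pos: [558.7, 48.5, 80.0]
tcp_rot: [3.141, 0.001, 1.406]
ft_force: [-2.0, -4.3, 9.6]
opening: 0.007
grip_force: 4.8
```

>>> jog_arm:
  motion:
    - [[4,0,0],0]
    - [[8,0,0],0]
    - [[12,0,0],0]
    - [[15,0,0],0]
    - [[18,0,0],0]

```text
t: 16.0
eef_pos: [561.6, 66.3, 80.0]
tcp_rot: [3.141, 0.001, 1.406]
ft_force: [-3.0, -4.2, 9.4]
opening: 0.006
grip_force: 4.8
```

```bash
python3 -c "
from h import *
leafy()"
```

```text
leaf y range [ -9.6 115.1] tool -0.6 52.8 f [-2.4  0.4  9. ]
```

>>> jog_arm:
  motion:
    - [[1.5,0,0],0]
    - [[3,0,0],0]
    - [[4.5,0,0],0]
    - [[6,0,0],0]
    - [[7,0,0],0]

```text
t: 16.6
eef_pos: [562.8, 73.1, 80.0]
tcp_rot: [3.141, 0.001, 1.406]
ft_force: [-2.3, -3.9, 10.8]
opening: 0.001
grip_force: 4.8
```

>>> jog_arm:
  motion:
    - [[0.4,0,0],0]
    - [[0.8,0,0],0]
    - [[1.2,0,0],0]
    - [[1.6,0,0],0]
    - [[2,0,0],0]

```text
t: 17.1
eef_pos: [563.1, 75.0, 80.1]
tcp_rot: [3.141, 0.001, 1.406]
ft_force: [-1.7, -3.7, 9.8]
opening: 0.004
grip_force: 4.8
```

>>> jog_arm:
  motion:
    - [[0.4,0,0],0]
    - [[0.8,0,0],0]
    - [[1.2,0,0],0]
    - [[1.6,0,0],0]
    - [[2,0,0],0]

```text
t: 17.6
eef_pos: [563.6, 76.7, 80.1]
tcp_rot: [3.141, 0.001, 1.406]
ft_force: [-1.7, -5.5, 8.7]
opening: 0.003
grip_force: 4.7
```

```bash
python3 -c "
from h import *
leafy()"
```

```text
leaf y range [ -1.2 123. ] tool -0.3 63.1 f [-2.2 -6.5 10.1]
```

>>> jog_arm:
  motion:
    - [[0.4,0,0],0]
    - [[0.8,0,0],0]
    - [[1.2,0,0],0]
    - [[1.5,0,0],0]
    - [[1.5,0,0],0]

```text
t: 18.2
eef_pos: [564.0, 78.2, 80.1]
tcp_rot: [3.14, 0.001, 1.406]
ft_force: [-1.6, -6.1, 8.6]
opening: 0.004
grip_force: 4.6
```

```bash
python3 -c "
from h import *
leafy()"
```

```text
leaf y range [  0.8 122.1] tool -0.1 64.6 f [-0.9 -5.5 10.6]
```

The tool is now slipping with a steady sideways force of about 6 N, so the leaf is against the wall. Lifting and moving clear to look.

>>> jog_arm:
  motion:
    - [[0,0,-3],0]
    - [[0,0,-20],0]
    - [[0,0,-60],0]
    - [[0,0,-105],0]
    - [[0,0,-150],0]

```text
t: 18.8
eef_pos: [563.3, 78.9, 230.8]
tcp_rot: [-3.141, 0.0, 1.406]
ft_force: [0.8, 0.5, 0.6]
opening: 0.004
grip_force: 0.0
```

>>> jog_arm:
  motion:
    - [[-40,-20,0],0]
    - [[-80,-55,0],0]
    - [[-125,-75,0],0]
    - [[-170,-95,0],0]
    - [[-215,-105,0],0]

```text
t: 19.3
eef_pos: [422.9, -116.7, 229.6]
tcp_rot: [-3.141, -0.0, 1.407]
ft_force: [1.2, -0.6, 0.8]
opening: 0.001
grip_force: 0.0
```

>>> jog_arm:
  motion:
    - [[-30,0,0],0]
    - [[-60,0,0],0]
    - [[-60,0,0],0]

```text
t: 19.6
eef_pos: [414.5, -177.7, 229.5]
tcp_rot: [3.141, 0.0, 1.403]
ft_force: [0.1, -0.3, -0.8]
opening: 0.006
grip_force: 0.0
```

```bash
python3 -c "
from h import *
q=leafy(); p=read_camera('top')
I=[cv2.resize(P['img'][170:320,220:420],None,fx=2,fy=2,interpolation=2) for P in(p,q)]
cv2.imwrite('pics/e.png',np.vstack(I)[:600])"
```

```text
leaf y range [ -0.4 122.1] tool -105.6 -210.0 f [-0.4  0.3  0.4]
```

View pics/e.png

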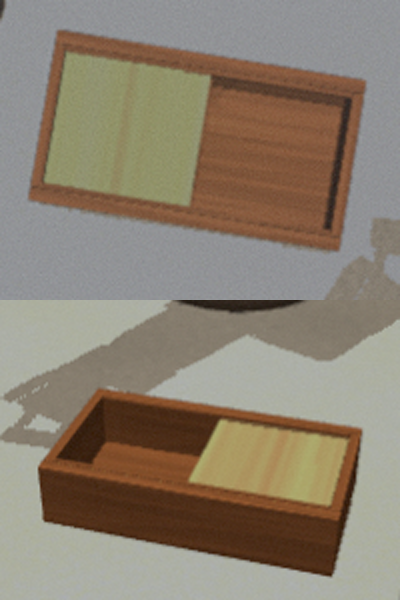

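The leaf sits flush against the +y end wall with no gap (left edge about column 50 in the top crop). The soap is covered and the arm is clear.

```bash
python3 -c "
from cell import job_done
print(job_done())"
```

```text
the job is handed in; nothing more can be done
None
```

The soap lies flat in the open bay and the leaf covers it, fully home against the far end wall. The press on the leaf stayed at about 11 N, the bottle, jar and tin were left alone, and the job is handed in at about 20 s of robot time.

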